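Hold a tree-core mount in the corner of the microscope stand for its photograph

TASK

Get the tree core ready for its photograph: turn the ring light's selector to the half-ring mark, then bring the wooden core mount that lies askew on the microscope stand's base into the corner, its long side along the fence and its bare end up against the stop block. Hold it there with one firm diagonal push of the fingertips (some 15 N) on its bare wood that presses it flat down on the base and against the fence at once, and finish while still holding that push. Keep the fingers off the sanded core, do not bump the microscope, and leave the other things on the table where they are.

Things in the scene. Friction and masses are not known exactly. Their poses are not given: they have to be found in the camera images.
- stand: Frame of the fixed microscope stand, shifted and turned up to 0.2 rad between starts. Origin on the table surface; x points from the stand's open front edge to the fence, y along the fence away from the stop block and towards the column, z up. Positions 'in the stand' below are in this frame, in mm.
- base: Grey fixed base plate of the stand on which the mount lies. In the stand: x -110..90, y -200..310, top at z = 18. Wood slides on it with a friction of about 0.35, which takes up part of a sideways push. Origin and axes are those of stand.
- fence: Aluminium bar fixed on the base plate. In the stand: inner face at x = 50, 20 thick, y -180..170, 14 high above the plate. Origin and axes are those of stand.
- stop: Aluminium stop block fixed on the base plate at the end of the fence. In the stand: x 0..50, y -182..-160, 20 high above the plate; the mount's end goes against its face at y = -160. Origin and axes are those of stand.
- mount: Loose wooden strip 300 mm long (its y), 34 wide (x), 22 high, 0.13 kg +-35%, on the base plate; origin: centre of its underside. Sides upright for 14 mm, then 45 degree bevels to an 18 mm wide flat top. Bare wood from y = -150 to -30. Starts up to 0.2 rad askew, 15 to 60 mm short of the stop, clear of the fence. Home: origin at x 33, y -10, z 18 in the stand, axes parallel to the stand's.
- core: Sanded tree core glued along the middle of the mount's top, darker with fine dark rings: 10 mm wide, mount y = -30 to 145 mm, 3.5 mm proud of the top. Fingers must not touch it. Origin and axes are those of mount.
- mount_bare_end (a point): Foot of the middle of the mount's bare end face (mount y = -150 mm, z = 0). Home: x 33, y -160, z 18 in the stand.
- mount_core_end (a point): Foot of the middle of the mount's other end face (mount y = 150 mm, z = 0). Home: x 33, y 140, z 18 in the stand.
- microscope: Fixed camera microscope over the base, not to be bumped. In the stand: column 32 thick, 490 high at x 33, y 270; vertical lens with ring light 72 across (underside z = 238, clamp and camera above it up to z = 490) on the axis x 33, y 100; level arm at z 355..385 from there to the column. Origin and axes are those of stand.
- lightbox: Fixed grey ring-light control box, 130 (x) x 120 (y) x 50 mm high, black top panel; origin: centre of its underside. Knob on top at x = -18, y = 0. Four white marks 46 mm from the knob's axis, clockwise from above, at 0.9, 0.3, -0.3, -0.9 rad from the box's x axis (counter-clockwise positive): dot (off), full ring, half ring, quarter ring.
- selector (a joint): Selector angle in rad, growing clockwise seen from above. Clicks into place at 0 (dot), 0.6 (full ring), 1.2 (half ring), 1.8 (quarter ring); end stops just beyond 0 and 1.8. Starts at 0 or 0.6. Turning over a click takes about 0.04 N m; let go near a mark it springs to it.
- selector_grip (a point): Point on the knob's axis 68 mm above the table, mid grip bar; it turns with the knob, its x axis points along the bar to the pointer end (dark line). The aluminium bar is 42 mm long, 14 thick, from z = 57 mm (top of a 48 mm round skirt) to z = 77 mm.
- spare_mount: A second, shorter core mount (240 x 34 x 22 mm, core all along) lying on the table beyond the stand; leave it alone. Origin: centre of its underside, long axis y
- slide_box: White slide box with clear lid, 100 x 85 x 37 mm, on the table; leave it alone. Origin: centre of its underside
- dust_brush: Dusting brush 170 mm long lying on the table beyond the stand; leave it alone
- eyepiece: Black spare eyepiece standing on the table, 34 mm across and 52 mm high; leave it alone. Origin: centre of its underside
Things that resemble listed ones, but are neither listed nor needed, are in the scene too. Leave any blue or red look-alike of the lightbox alone.

How it is judged:
By the outcome, as a careful person would: the job done as asked, in the order asked, and still so for the second after the job is handed in, while the arm keeps its last pose, push and grip.
It also fails if it takes over 64 s, if anything falls off the work surface, if the arm or the gripper's body presses on something with over 40 N, if the wrist force passes 120 N, or if a joint passes its speed limit or range.

ROBOT

A 7-joint arm with a two-finger parallel gripper is mounted at the origin on the work surface. World frame = base frame: x ahead of the robot, y to its left, z up, the work surface at z = 0. Lengths are in m, angles in degrees, forces in N, time in s.
With the tool pointing down it reaches from about 0.425 to 0.875 m from the base axis. Payload 4.7 kg.
Tool frame: the origin (TCP) lies where the fingers leave the gripper's body, on its centre line; the fingertips stand 70 mm ahead of it and the grasp point (between the pads) lies 51 mm ahead of it (env.tip_reach is the distance from the TCP to the fingertips, in m); z points along the fingers, x is the direction in which the jaws open and shut, and the axes are right-handed (so a half turn about z gives the same grasp; the last joint's range is limited). The gripper opens to 87 mm and grips with 3 to 60 N. Pads are 19 mm wide; open, the fingers measure 117 mm over their backs; the gripper's body (75 mm by 190 mm) begins 51 mm behind the grasp point.
Start: joints at [-62.447, 18.392, -4.016, 83.108, 1.295, 78.541, -3.26], TCP at [0.293, 0.58, 0.292] pointing down, gripper open.
Joint ranges: [-163.93, 163.93], [-17.29, 119.83], [-79.2, 71.16], [3.27, 140.29], [-89.18, 269.18], [5.43, 117.66], [-154.24, 154.24]. Speed limits (degrees/s): [147.25, 147.25, 180, 180, 180, 180, 180].

INTERFACE

Orientations are given as [roll, pitch, yaw] about the fixed x, y, z axes, in that order (R = Rz(yaw) Ry(pitch) Rx(roll)).
In Python, from cell import env, optics, order gives the robot as it stands.
- The arm moves only by the shell command python3 -m creep 'ROWS' [FORCE]. ROWS is JSON, a list of rows, each a list of 7 numbers: the shift along the tool's x, y, z in cm, then the turn, a rotation vector about the tool's x, y, z in rad, then the opening, from 0 (shut) to 1 (fully open). A call has 1 to 20 rows; each row shifts and turns the pose as measured when the row begins, along the tool's axes as they then stand; what a row does not reach is not made up. A row lasts 1/10 s, in which the tool goes at most 50 mm and 8.59 degrees, less where a joint would pass 70% of its speed; a pose out of reach is approached as far as the arm can. A call with a gripper value outside its range is refused whole. The fingers move at their own pace and stop on an object; FORCE is the grip in N (left out, the last holds). Time passes only in rows, so rows that do not move let the fingers close. It gives the time, the measured TCP pose, the force and the opening at its end, in the units of the state.
- env.get_obs(): the state, without advancing time (a new reading comes with each control period).
- optics.read_camera(name): name is "scene" or "top"; returns a dict with "frame" (400x640x3 uint8, blue, green, red), "z_map" (400x640 float32, m along the optical axis (not along the pixel's ray), 0 where there is no reading), "fx", "fy", "cx", "cy" (pixels), "R" (3x3) and "t" (3): a world point X has camera coordinates R X + t. Camera axes: x right, y down, z forward; pixel columns grow to the right and rows downward; lengths in m; the calibration is good to about 2 mm. A picture is of the moment at which its call begins.
- order.sign_off(): hands the job in, once; it reports no verdict.
The state is a dict: "time_s": time; "qpos": joint angles; "joint_velocities": joint speeds; "effort": joint torques, N m; "tool_pos": TCP position; "tool_rot": TCP orientation; "force": force on the tool from outside, world axes, zero at the start; "wrist_torque": the same for the moment, N m; "grip_width": finger opening in m.
Only numpy, scipy, OpenCV 4.12 (cv2) and the standard library are available. Lean on these libraries where they do the work, as an engineer would, in place of code of your own. Each camera call takes 0.05 s, during which the arm holds its last target. There are 200 camera calls.

## Working session

There is one attempt and no reset: what is moved stays moved. The work goes in short steps, Python scripts to look and compute and a shell command to move; the robot and the scene stay as the last step left them, time stands still between calls to the robot, and variables do not carry over. Pictures are saved under pics/ and viewed, on a budget of 10 in all, crops included, one or two more only if the job needs it, and the job is handed in when it is done.

```bash
ls; mkdir -p pics; python3 - <<'E'
from cell import env,optics,order
import cv2,numpy as np
o=env.get_obs();print({k:np.round(v,3).tolist() for k,v in o.items()})
for n in("scene","top"):
    c=optics.read_camera(n);np.savez(f"pics/{n}0.npz",**c);cv2.imwrite(f"pics/{n}0.png",c["frame"])
    print(n,c["fx"],c["cx"],c["cy"],np.round(c["R"],3).tolist(),np.round(c["t"],3), np.round(-c["R"].T@c["t"],3))
E
```

```text
pics
{'time_s': 0.0, 'qpos': [-62.445, 18.439, -4.015, 83.174, 1.295, 78.543, -3.261], 'joint_velocities': [0.043, 0.086, 0.019, 0.072, -0.067, 0.026, -0.013], 'effort': [-0.001, -49.13, -0.405, -31.253, -0.064, 0.044, 0.0], 'tool_pos': [0.292, 0.58, 0.291], 'tool_rot': [179.994, 0.111, 63.253], 'force': [0.938, -0.949, 0.005], 'wrist_torque': [-0.013, -0.006, 0.008], 'grip_width': 0.087}
scene 492.0028357103822 316.02690727587765 198.1140096347605 [[-0.635, 0.772, 0.021], [0.498, 0.429, -0.754], [-0.591, -0.468, -0.657]] [ 0.441 -0.119  1.419] [1.178 0.375 0.833]
top 428.2745934441429 322.993080302774 198.24536306648943 [[-0.008, -1.0, 0.002], [-0.991, 0.008, -0.137], [0.137, -0.003, -0.991]] [-0.128  0.517  1.218] [ 0.345 -0.129  1.277]
```

View pics/scene0.png

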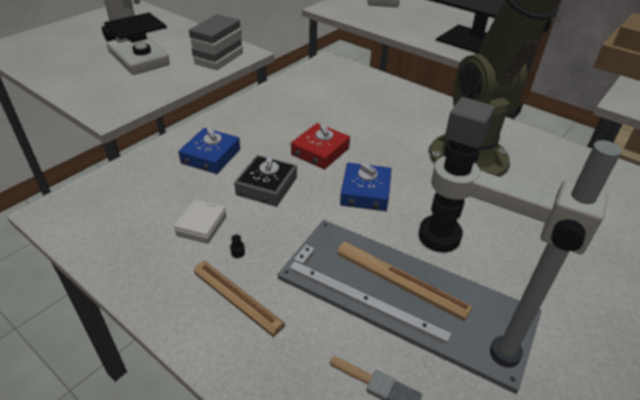

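View pics/top0.png

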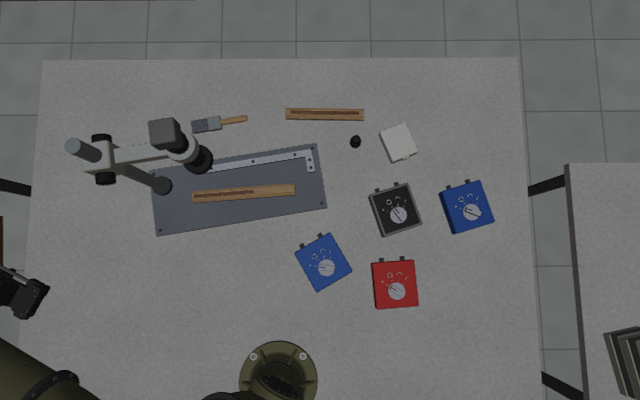

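```bash
cat > h.py <<'E'
import numpy as np,cv2
def ray(c,uv,z):
    uv=np.atleast_2d(np.asarray(uv,float));d=np.c_[(uv[:,0]-c["cx"])/c["fx"],(uv[:,1]-c["cy"])/c["fy"],np.ones(len(uv))]@c["R"]
    o=-c["R"].T@c["t"];return o+d*((z-o[2])/d[:,2])[:,None]
def proj(c,X):
    p=np.atleast_2d(X)@c["R"].T+c["t"];return np.c_[p[:,0]/p[:,2]*c["fx"]+c["cx"],p[:,1]/p[:,2]*c["fy"]+c["cy"]]
def cloud(c):
    v,u=np.mgrid[:400,:640];z=c["z_map"].astype(float)
    P=np.stack([(u-c["cx"])/c["fx"]*z,(v-c["cy"])/c["fy"]*z,z],-1)
    return (P-c["t"])@c["R"]
E
python3 - <<'E'
from h import *
s=dict(np.load("pics/scene0.npz"));t=dict(np.load("pics/top0.npz"))
for n,c in(("top",t),("scene",s)):
    W=cloud(c);hsv=cv2.cvtColor(c["frame"],cv2.COLOR_BGR2HSV)
    ok=c["z_map"]>0
    wood=((hsv[...,0]>5)&(hsv[...,0]<22)&(hsv[...,1]>70)&ok&(W[...,2]>-.02)&(W[...,2]<.08)).astype(np.uint8)
    k,l,st,ce=cv2.connectedComponentsWithStats(wood)
    for i in range(1,k):
        if st[i,4]>150:
            P=W[l==i]; r=cv2.minAreaRect((ray(c,np.argwhere(l==i)[:,::-1],.035)[:,:2]*1000).astype(np.float32))
            print(n,"wood",st[i].tolist(),"rect",np.round(r[0],1),np.round(r[1],1),round(r[2],1),"z pct",np.round(np.percentile(P[:,2],[5,50,95]),3))
    # black top box
    sel=ok&(W[...,2]>.035)&(W[...,2]<.065)&(W[...,0]>.3)&(W[...,0]<.9)&(W[...,1]<0)
    k,l,st,ce=cv2.connectedComponentsWithStats(sel.astype(np.uint8))
    for i in range(1,k):
        if st[i,4]>300:
            m=l==i;r=cv2.minAreaRect((W[m][:,:2]*1000).astype(np.float32))
            print(n,"box",st[i].tolist(),np.round(r[0],1),np.round(r[1],1),round(r[2],1),"z",np.round(np.median(W[m][:,2]),4),"bgr",np.median(c["frame"][m],0))
    # plate
    g=cv2.GaussianBlur(c["frame"],(3,3),0).astype(int)
    v=(ok&(W[...,2]>.010)&(W[...,2]<.045)&(W[...,0]>.3)&(W[...,0]<.85)&(W[...,1]>-.2)&(W[...,1]<.5)&(hsv[...,2]<140)).astype(np.uint8)
    k,l,st,ce=cv2.connectedComponentsWithStats(v);i=1+np.argmax(st[1:,4])
    h=cv2.convexHull(np.argwhere(l==i)[:,::-1].astype(np.int32))
    q=cv2.approxPolyDP(h,8,True)[:,0];print(n,"plate",q.tolist(),np.round(ray(c,q,.018)*1000).tolist(),np.median(W[l==i][:,2]))
a=cv2.resize(t["frame"][165:250,360:425],None,fx=6,fy=6,interpolation=cv2.INTER_CUBIC)
b=cv2.resize(s["frame"][145:210,230:305],None,fx=5,fy=5,interpolation=cv2.INTER_CUBIC)
im=np.zeros((510,780,3),np.uint8);im[:510,:390]=a;im[:325,400:775]=b
cv2.imwrite("pics/c1.png",im)
E
```

```text
top wood [286, 108, 78, 12, 854] rect [ 773.5 -139. ] [232.1  34.4] 89.6 z pct [0.015 0.022 0.029]
top wood [192, 183, 103, 20, 1182] rect [534.3 101.4] [ 34.6 300.6] 4.2 z pct [0.032 0.04  0.046]
top box [380, 122, 38, 40, 766] [ 683.7 -357.6] [102.3  85.6] 21.8 z 0.0379 bgr [140. 142. 140.]
top box [440, 179, 54, 55, 1826] [ 492.9 -547.4] [141.3 122.7] 16.7 z 0.0515 bgr [108.  57.  33.]
top box [368, 182, 54, 55, 1806] [ 485.8 -338.1] [140.1 121. ] 17.8 z 0.0515 bgr [33. 33. 34.]
top box [294, 233, 58, 41, 1464] [ 337.1 -126.7] [139.8 120.6] 28.8 z 0.0517 bgr [117.  65.  42.]
top box [371, 256, 44, 17, 516] [ 324.4 -328.5] [121.8  45. ] 89.7 z 0.0509 bgr [ 37.  38. 126.]
top plate [[326, 207], [157, 236], [148, 170], [315, 143]] [[492.0, -141.0, 18.0], [410.0, 355.0, 18.0], [608.0, 391.0, 18.0], [687.0, -110.0, 18.0]] 0.019945710975150945
scene wood [594, 48, 46, 32, 886] rect [-871.8  172.3] [211.5 153.5] 7.6 z pct [0.011 0.042 0.076]
scene wood [338, 242, 134, 78, 2192] rect [541.4  99.9] [ 41.5 301.4] 4.1 z pct [0.025 0.039 0.045]
scene wood [195, 262, 89, 74, 1675] rect [ 793.8
[... 312 characters left out ...]
.8 z 0.0485 bgr [121. 127. 128.]
scene box [178, 128, 63, 40, 1391] [ 496.3 -547. ] [145.7 123.2] 17.0 z 0.0512 bgr [120.  61.  35.]
scene box [291, 137, 41, 26, 519] [ 325.3 -327.7] [ 50.5 121.4] 0.0 z 0.0505 bgr [ 34.  35. 124.]
scene box [234, 155, 64, 45, 1683] [ 486.7 -338.2] [143.8 121.8] 17.5 z 0.0513 bgr [46. 46. 46.]
scene box [341, 163, 50, 43, 1436] [ 339.8 -126.5] [141.3 119.9] 29.5 z 0.0515 bgr [121.  62.  36.]
scene box [175, 200, 51, 35, 1006] [ 688.2 -358.6] [102.6  86.3] 21.0 z 0.0375 bgr [156. 161. 163.]
scene plate [[519, 390], [278, 274], [325, 220], [540, 309]] [[608.0, 391.0, 18.0], [688.0, -111.0, 18.0], [492.0, -139.0, 18.0], [412.0, 355.0, 18.0]] 0.019553961213470687
```

View pics/c1.png

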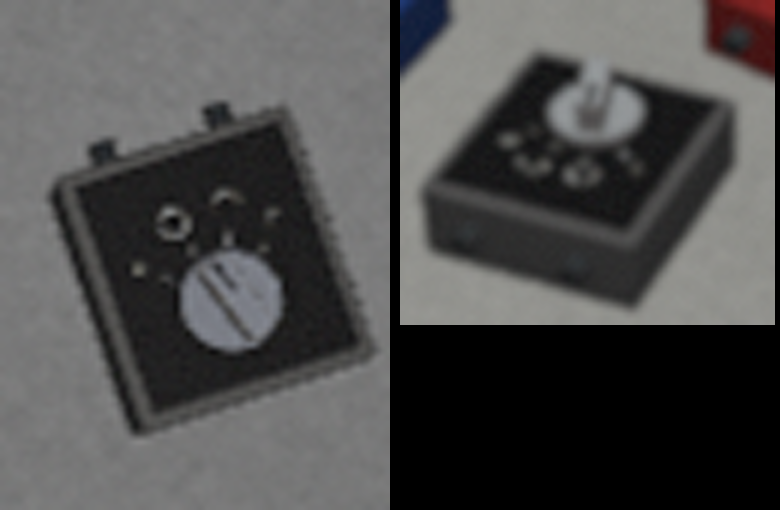

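Shown: four box look-alikes: blue top(467,207), blue (323,262), red (394,284), and the grey one with black top (396,208) / scene (266,180). Only the last fits "grey box, black panel". Its pointer stands at the full ring mark (crop 175,222); half ring at crop (225,195).

```bash
cat >> h.py <<'E'
def go(X,yaw=None):
    "print remaining shift (cm, tool axes) and turn (rad, tool axes) to reach TCP X with tool down at yaw deg"
    from cell import env
    from scipy.spatial.transform import Rotation as Ro
    o=env.get_obs();R=Ro.from_euler("xyz",o["tool_rot"],degrees=True)
    print("t",round(o["time_s"],2),"tcp",np.round(o["tool_pos"],4),"rot",np.round(o["tool_rot"],2),"F",np.round(o["force"],1),"w",round(float(o["grip_width"]),4))
    print(" shift cm",np.round(R.inv().apply(np.array(X)-o["tool_pos"])*100,2))
    if yaw is not None:print(" turn",np.round((R.inv()*Ro.from_euler("xyz",[180,0,yaw],degrees=True)).as_rotvec(),3))
E
python3 - <<'E'
from h import *
s=dict(np.load("pics/scene0.npz"));t=dict(np.load("pics/top0.npz"))
for c,a in((t,(398.7,215)),(s,(269,167.4))):
    print("knob skirt",ray(c,a,.057)*1000)
W=cloud(t);print("knob z max",np.percentile(W[205:226,388:410,2],[50,90,97]))
for n,c in(("t",t),("s",s)):
    Wc=cloud(c);print(n,"bar pts",np.round(np.mean(Wc[(Wc[...,2]>.070)&(Wc[...,2]<.085)&(np.hypot(Wc[...,0]-.464,Wc[...,1]+.345)<.04)],0),4))
S=np.array([[-110,-200],[90,-200],[90,310],[-110,310]],float)
P=np.array([[492,-140],[687.5,-110.5],[608,391],[411,355]])
A,_=cv2.estimateAffinePartial2D(S,P);k=np.hypot(A[0,0],A[1,0]);yaw=np.arctan2(A[1,0],A[0,0])
print("stand scale",k,"yaw",np.degrees(yaw));R=np.array([[np.cos(yaw),-np.sin(yaw)],[np.sin(yaw),np.cos(yaw)]])
O=P.mean(0)-R@S.mean(0);print("O",O, "lens",O+R@[33,100],"col",O+R@[33,270])
# fence top pts z~.032 in depth, metal
f=lambda p:O+R@np.array(p)
for n,c in(("t",t),("s",s)):
    hsv=cv2.cvtColor(c["frame"],cv2.COLOR_BGR2HSV);Wc=cloud(c);L=(Wc[...,:2]*1000-O)@R
    m=(hsv[...,2]>135)&(hsv[...,1]<40)&(Wc[...,2]>.02)&(Wc[...,2]<.05)&(L[...,0]>-20)&(L[...,0]<90)&(L[...,1]>-195)&(L[...,1]<60)
    q=(ray(c,np.argwhere(m)[:,::-1],.032)[:,:2]*1000-O)@R;g=q[q[:,1]>-140]
    print(n,len(g),"fence x(y)",np.polyfit(g[:,1],g[:,0],1),np.percentile(g[:,0],[2,98]),"miny",q[:,1].min(), "z",np.median(Wc[m][:,2]))
E
python3 -m creep '[[0,0,0,0,0,0.148,1],[0,0,0,0,0,0.148,1],[0,0,0,0,0,0.148,1],[0,0,0,0,0,0.148,1],[0,0,0,0,0,0.148,1],[0,0,0,0,0,0.148,1],[0,0,0,0,0,0.148,1],[0,0,0,0,0,0.148,1],[0,0,0,0,0,0.148,1],[0,0,0,0,0,0.148,1],[0,0,0,0,0,0.148,1],[0,0,0,0,0,0.148,1],[0,0,0,0,0,0.148,1],[0,0,0,0,0,0.148,1]]'
python3 -c "
from h import *
go([.22,.40,.29],-55)"
```

```text
knob skirt [[ 462.96982504 -348.5893553    57.        ]]
knob skirt [[ 465.17176541 -346.65526202   57.        ]]
knob z max [0.05430824 0.07719009 0.08087071]
t bar pts [ 0.463  -0.3448  0.0779]
s bar pts [ 0.468 -0.343  0.077]
stand scale 0.986251581633103 yaw 9.24742356489079
O [568.333436    71.19678417] lens [584.8347363  175.20018358] col [557.51604521 342.99079451]
t 157 fence x(y) [1.76885757e-02 6.17977195e+01] [53.6699403  68.99302735] miny -179.7645504313129 z 0.03392039772291941
s 629 fence x(y) [-3.52004943e-04  5.97169653e+01] [50.94806739 68.14902462] miny -186.11603385928225 z 0.03353855280430366
time_s: 1.5
tool_pos: [0.2905, 0.5766, 0.2814]
tool_rot: [179.1, -0.6, -57.3]
force: [-0.2, 0.4, 0.2]
grip_width: 0.0865
t 1.5 tcp [0.2905 0.5766 0.2814] rot [179.09  -0.57 -57.29] F [-0.2  0.4  0.2] w 0.0865
 shift cm [11.06 15.49 -0.5 ]
 turn [ 0.016 -0.01  -0.04 ]
```

```bash
python3 -m creep '[[2.2,3.1,-0.2,0.016,-0.01,0,1],[2.2,3.1,-0.2,0,0,0,1],[2.2,3.1,-0.2,0,0,0,1],[2.2,3.1,-0.2,0,0,0,1],[2.2,3.1,-0.2,0,0,0,1]]'
python3 -c "
from h import *
go([.33,.29,.27],-55)
go([.42,.13,.27],-55)"
```

```text
time_s: 2.0
tool_pos: [0.2166, 0.3969, 0.285]
tool_rot: [179.6, -0.5, -57.4]
force: [-0.1, -0.5, 1.3]
grip_width: 0.0872
t 2.0 tcp [0.2166 0.3969 0.285 ] rot [179.59  -0.46 -57.41] F [-0.1 -0.5  1.3] w 0.0872
 shift cm [15.1  -3.81  1.59]
 turn [ 0.007 -0.008 -0.042]
t 2.0 tcp [0.2166 0.3969 0.285 ] rot [179.59  -0.46 -57.41] F [-0.1 -0.5  1.3] w 0.0872
 shift cm [33.43 -2.77  1.75]
 turn [ 0.007 -0.008 -0.042]
```

```bash
python3 -m creep '[[3.8,-0.9,0.1,0,0,0,1],[3.8,-0.9,0.1,0,0,0,1],[3.8,-0.9,0.1,0,0,0,1],[3.8,-0.9,0.1,0,0,0,1],[4.6,0.3,0,0,0,0,1],[4.6,0.3,0,0,0,0,1],[4.6,0.3,0,0,0,0,1],[4.6,0.3,0,0,0,0,1],[4.0,2.3,0,0,0,0,1],[4.0,2.3,0,0,0,0,1],[4.0,2.3,0,0,0,0,1],[4.0,2.3,0,0,0,0,1],[4.0,2.3,0,0,0,0,1],[4.0,2.3,0,0,0,0,1],[4.0,2.3,0,0,0,0,1],[4.0,2.3,0,0,0,0,1],[3.0,2.0,0,0,0,0,1],[0,0,0,0,0,0,1]]'
python3 -c "
from h import *
go([.4645,-.346,.20],-55)"
```

```text
time_s: 3.8
tool_pos: [0.4405, -0.3045, 0.2831]
tool_rot: [179.7, -0.3, -56.5]
force: [-0.1, -1.6, 0.3]
grip_width: 0.0871
t 3.8 tcp [ 0.4405 -0.3045  0.2831] rot [179.71  -0.34 -56.49] F [-0.1 -1.6  0.3] w 0.0871
 shift cm [4.74 0.25 8.33]
 turn [ 0.005 -0.006 -0.026]
```

```bash
python3 -m creep '[[2.4,0.1,2,0,0,-0.026,1],[2.4,0.1,2,0,0,0,1],[0,0,2,0,0,0,1],[0,0,2,0,0,0,1],[0,0,0,0,0,0,1]]'
python3 - <<'E'
from h import *
go([.4645,-.346,.133],-55)
from cell import optics
c=optics.read_camera("scene");cv2.imwrite("pics/s1.png",cv2.resize(c["frame"][90:220,190:350],None,fx=4,fy=4,interpolation=cv2.INTER_CUBIC))
E
```

```text
time_s: 4.3
tool_pos: [0.4677, -0.3454, 0.1994]
tool_rot: [179.8, -0.1, -54.9]
force: [-0.5, -0.3, -0.3]
grip_width: 0.0872
t 4.3 tcp [ 0.4677 -0.3454  0.1994] rot [ 1.7976e+02 -1.4000e-01 -5.4900e+01] F [-0.5 -0.3 -0.3] w 0.0872
 shift cm [-0.15  0.27  6.64]
 turn [ 0.004 -0.003  0.002]
```

View pics/s1.png

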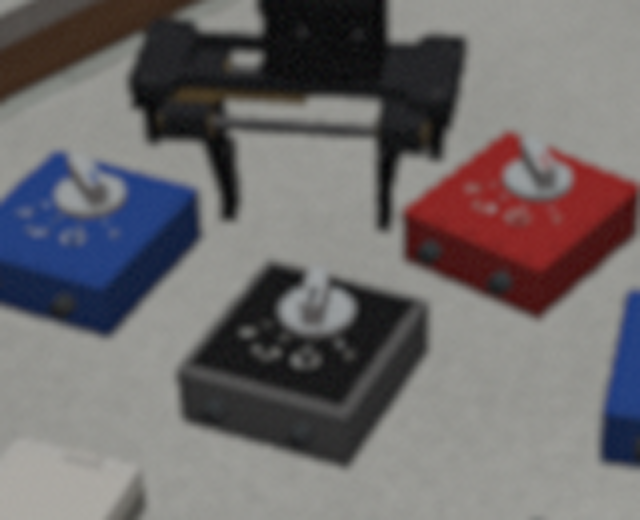

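The open fingers (crop 230,215 and 385,225) straddle the knob (317,290) of the black-topped box; pointer faces the full ring (307,355).

```bash
python3 -m creep '[[-0.1,0.2,1.7,0,0,0,1],[0,0,1.7,0,0,0,1],[0,0,1.7,0,0,0,1],[0,0,1.4,0,0,0,1],[0,0,0,0,0,0,0.1],[0,0,0,0,0,0,0.1],[0,0,0,0,0,0,0.1],[0,0,0,0,0,0,0],[0,0,0,0,0,0,0],[0,0,0,0,0,0,0]]' 20
python3 -c "
from h import *
go([.4645,-.346,.133],-89.6)"
```

```text
time_s: 5.35
tool_pos: [0.4684, -0.346, 0.1346]
tool_rot: [-179.9, -0.5, -54.8]
force: [0.6, 0.8, -0.4]
grip_width: 0.0469
t 5.35 tcp [ 0.4684 -0.346   0.1346] rot [-179.92   -0.5   -54.76] F [ 0.6  0.8 -0.4] w 0.0469
 shift cm [-0.23  0.32  0.16]
 turn [-0.004 -0.008  0.608]
```

```bash
python3 -m creep '[[-0.1,0.1,0,0,0,0,0],[0,0.1,0,0,0,0,0],[0,0,0,0,0,0,0],[0,0,0,0,0,0,0],[0,0,0,0,0,0,0],[0,0,0,0,0,0,0]]' 20
python3 -c "
from h import *
go([.4645,-.346,.133],-89.6)"
```

```text
time_s: 5.95
tool_pos: [0.4653, -0.345, 0.1351]
tool_rot: [-179.8, -0.3, -54.8]
force: [-0.2, -0.2, 0.2]
grip_width: 0.0138
t 5.95 tcp [ 0.4653 -0.345   0.1351] rot [-179.85   -0.27  -54.75] F [-0.2 -0.2  0.2] w 0.0138
 shift cm [0.03 0.12 0.21]
 turn [-0.004 -0.004  0.608]
```

```bash
python3 -m creep '[[0,0,0,0,0,0.08,0],[0,0,0,0,0,0.08,0],[0,0,0,0,0,0.08,0],[0,0,0,0,0,0.08,0],[0,0,0,0,0,0.08,0],[0,0,0,0,0,0.08,0],[0,0,0,0,0,0.08,0],[0,0,0,0,0,0.05,0],[0,0,0,0,0,0,0]]' 30
python3 -c "
from h import *
go([.4645,-.346,.133],-89.4)"
```

```text
time_s: 6.85
tool_pos: [0.4655, -0.3458, 0.1351]
tool_rot: [-179.7, -0.3, -91.1]
force: [-0.4, 1.4, 1.8]
grip_width: 0.0138
t 6.85 tcp [ 0.4655 -0.3458  0.1351] rot [-179.71   -0.25  -91.09] F [-0.4  1.4  1.8] w 0.0138
 shift cm [0.02 0.1  0.21]
 turn [-0.005 -0.004 -0.029]
```

```bash
python3 -m creep '[[0,0,0,0,0,0,0.6],[0,0,0,0,0,0,1],[0,0,0,0,0,0,1],[0,0,0,0,0,0,1],[0,0,-2,0,0,0,1],[0,0,-3,0,0,0,1],[0,0,-4,0,0,0,1],[0,0,-3,0,0,-0.139,1],[0,0,0,0,0,-0.139,1],[0,0,0,0,0,-0.139,1],[0,0,0,0,0,-0.139,1],[0,0,0,0,0,-0.139,1],[0,0,0,0,0,-0.139,1],[0,0,0,0,0,-0.139,1],[0,0,0,0,0,-0.139,1],[0,0,0,0,0,-0.139,1],[0,0,0,0,0,-0.139,1],[0,0,0,0,0,-0.139,1],[0,0,0,0,0,-0.139,1],[0,0,0,0,0,0,1]]' 20
python3 -c "
from h import *
go([.5416,.011,.24],4.2)"
```

```text
time_s: 8.85
tool_pos: [0.4641, -0.3478, 0.2607]
tool_rot: [179.4, -0.5, 8.6]
force: [0.2, -0.7, -0.2]
grip_width: 0.087
t 8.85 tcp [ 0.4641 -0.3478  0.2607] rot [179.42  -0.53   8.6 ] F [ 0.2 -0.7 -0.2] w 0.087
 shift cm [ 13.01 -34.34   1.84]
 turn [ 0.01  -0.01   0.077]
```

```bash
python3 -m creep '[[1.1,-3.8,0.2,0.01,-0.01,0.04,1],[1.2,-3.8,0.2,0,0,0.037,1],[1.2,-3.8,0.2,0,0,0,1],[1.2,-3.8,0.2,0,0,0,1],[1.2,-3.8,0.2,0,0,0,1],[1.2,-3.8,0.2,0,0,0,1],[1.2,-3.8,0.2,0,0,0,1],[1.2,-3.8,0.2,0,0,0,1],[1.2,-3.8,0.2,0,0,0,1],[0,0,0,0,0,0,1],[0,0,0,0,0,0,1]]'
python3 - <<'E'
from h import *
go([.5416,.011,.17],4.2)
from cell import optics
t=optics.read_camera("top");s=optics.read_camera("scene")
np.savez("pics/t2.npz",**t);np.savez("pics/s2.npz",**s)
a=cv2.resize(t["frame"][165:250,360:425],None,fx=5,fy=5,interpolation=cv2.INTER_CUBIC)
b=cv2.resize(s["frame"][200:330,270:480],(470,290),interpolation=cv2.INTER_CUBIC)
d=cv2.resize(t["frame"][130:240,180:340],(470,310),interpolation=cv2.INTER_CUBIC)
im=np.zeros((600,800,3),np.uint8);im[:425,:325]=a;im[:290,330:]=b;im[290:,330:]=d
cv2.imwrite("pics/c2.png",im)
E
```

```text
time_s: 9.95
tool_pos: [0.5509, 0.0097, 0.2413]
tool_rot: [179.9, -0.2, 1.2]
force: [0.1, 0.0, -0.2]
grip_width: 0.0868
t 9.95 tcp [0.5509 0.0097 0.2413] rot [179.94  -0.19   1.24] F [ 0.1  0.  -0.2] w 0.0868
 shift cm [-0.95 -0.16  7.13]
 turn [ 0.001 -0.003 -0.052]
```

View pics/c2.png

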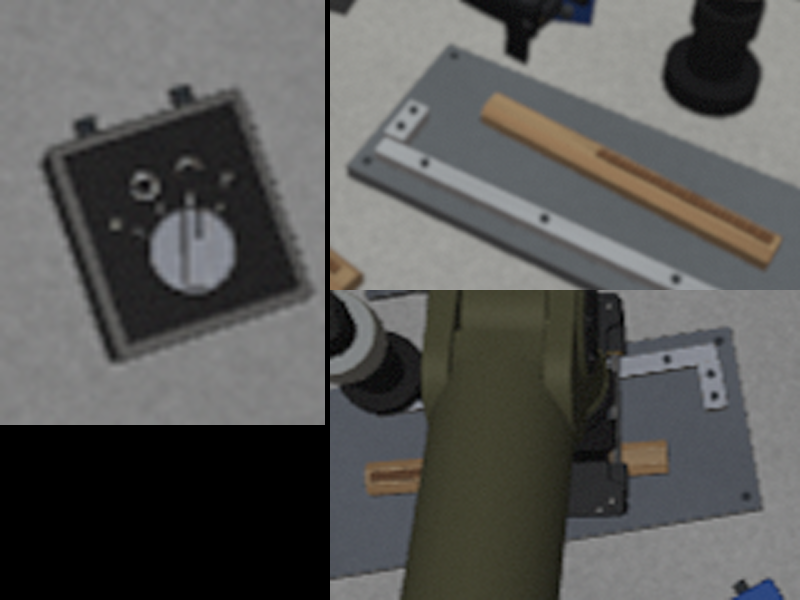

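Pointer line (crop 197,220) now faces the half ring (187,165). Mount is clear, fingers are over its bare wood.

```bash
python3 -m creep '[[-0.9,-0.15,2,0,0,-0.052,1],[0,0,3,0,0,0,1],[0,0,3,0,0,0,1],[0,0,2,0,0,0,1],[0,0,2,0,0,0,1],[0,0,1.5,0,0,0,1],[0,0,0,0,0,0,1],[0,0,0,0,0,0,1]]'
python3 -c "
from h import *
go([.5416,.011,.093],4.2)"
```

```text
time_s: 10.85
tool_pos: [0.5424, -0.0025, 0.1051]
tool_rot: [179.9, -0.6, 2.7]
force: [0.1, 0.7, 0.5]
grip_width: 0.0867
t 10.85 tcp [ 0.5424 -0.0025  0.1051] rot [179.93  -0.55   2.67] F [0.1 0.7 0.5] w 0.0867
 shift cm [-0.03 -1.36  1.21]
 turn [ 0.001 -0.01  -0.027]
```

```bash
python3 -m creep '[[0,-1.3,0.6,0,-0.01,-0.03,1],[0,0,0.6,0,0,0,1],[0,0,0,0,0,0,0.3],[0,0,0,0,0,0,0.3],[0,0,0,0,0,0,0.3],[0,0,0,0,0,0,0.3],[0,0,0,0,0,0,0.3],[0,0,0,0,0,0,0.3],[0,0,0,0,0,0,0.3],[0,0,0,0,0,0,0.3]]' 15
python3 - <<'E'
from h import *
a=np.radians(9.25);R=np.array([[np.cos(a),-np.sin(a)],[np.sin(a),np.cos(a)]]);O=np.array([.5683,.0712])
from cell import env
print("tcp in stand mm",(env.get_obs()["tool_pos"][:2]-O)@R*1000)
go([.5416,.011,.092],9.25)
E
```

```text
time_s: 11.85
tool_pos: [0.5441, 0.0111, 0.0958]
tool_rot: [180.0, -0.3, 4.4]
force: [-0.3, -0.4, 0.8]
grip_width: 0.0338
tcp in stand mm [-33.55487592 -55.46171033]
t 11.85 tcp [0.5441 0.0111 0.0958] rot [180.    -0.28   4.43] F [-0.3 -0.4  0.8] w 0.0338
 shift cm [-0.25 -0.01  0.38]
 turn [ 0.    -0.005 -0.084]
```

```bash
python3 -m creep '[[0.4,0,0,0,0,-0.02,0.3],[0.8,0.5,0,0,0,-0.02,0.3],[0.8,0.7,0,0,0,-0.02,0.3],[0.8,0.7,0,0,0,-0.02,0.3],[0.8,0.7,0,0,0,0,0.3],[0.6,0.7,0,0,0,0,0.3],[0,0.4,0,0,0,0,0.3],[0,0,0,0,0,0,0.3]]'
python3 - <<'E'
from h import *
a=np.radians(9.25);R=np.array([[np.cos(a),-np.sin(a)],[np.sin(a),np.cos(a)]]);O=np.array([.5683,.0712])
from cell import env
print("tcp in stand mm",(env.get_obs()["tool_pos"][:2]-O)@R*1000)
go([.5416,.011,.092],9.25)
E
```

```text
time_s: 12.65
tool_pos: [0.594, -0.0202, 0.0958]
tool_rot: [-180.0, -0.3, 9.5]
force: [-0.1, 0.3, 1.6]
grip_width: 0.0335
tcp in stand mm [ 10.7192091  -94.34081743]
t 12.65 tcp [ 0.594  -0.0202  0.0958] rot [-179.95   -0.26    9.53] F [-0.1  0.3  1.6] w 0.0335
 shift cm [-4.66 -3.94  0.36]
 turn [-0.001 -0.004  0.005]
```

```bash
python3 -m creep '[[0,0.3,0,0,0,0,0.3],[0,0.3,0,0,0,0,0.3],[0,0.2,0,0,0,0,0.3],[0,0.2,0,0,0,0,0.3],[0,0.2,0,0,0,0,0.3],[0,0.2,0,0,0,0,0.3]]'
python3 - <<'E'
from h import *
a=np.radians(9.25);R=np.array([[np.cos(a),-np.sin(a)],[np.sin(a),np.cos(a)]]);O=np.array([.5683,.0712])
from cell import env
o=env.get_obs()
print("tcp in stand mm",(o["tool_pos"][:2]-O)@R*1000,"F stand",o["force"][:2]@R)
go([.5416,.011,.092],9.25)
E
```

```text
time_s: 13.25
tool_pos: [0.5952, -0.0278, 0.0959]
tool_rot: [-179.4, -0.2, 9.7]
force: [-2.0, 4.1, 2.0]
grip_width: 0.0335
tcp in stand mm [  10.62526334 -102.05026658] F stand [-1.28369344  4.32957234]
t 13.25 tcp [ 0.5952 -0.0278  0.0959] rot [-179.37   -0.19    9.72] F [-2.   4.1  2. ] w 0.0335
 shift cm [-4.63 -4.73  0.42]
 turn [-0.011 -0.003  0.008]
```

```bash
python3 -m creep '[[0,-0.1,0,0,0,0,0.46],[0,0,0,0,0,0,0.46],[0,0,0,0,0,0,0.46],[0,0,-1,0,0,0,0.46],[0,0,-2,0,0,0,0.46],[0,0,-3,0,0,0,0.46],[0,0,-2,0,0,0,0.46],[0,0,0,0,0,0.143,1],[0,0,0,0,0,0.143,1],[0,0,0,0,0,0.143,1],[0,0,0,0,0,0.143,1],[0,0,0,0,0,0.143,1],[0,0,0,0,0,0.143,1],[0,0,0,0,0,0.143,1],[0,0,0,0,0,0.143,1],[0,0,0,0,0,0.143,1],[0,0,0,0,0,0.143,1],[0,0,0,0,0,0.143,1],[0,0,0,0,0,0,1]]'
cat >> h.py <<'E'
a=np.radians(9.25);RS=np.array([[np.cos(a),-np.sin(a)],[np.sin(a),np.cos(a)]]);OS=np.array([.5683,.0712])
def st(x,y,z,yaw=-80.75):
    from cell import env
    o=env.get_obs();print("stand mm",np.round((o["tool_pos"][:2]-OS)@RS*1000,1),"F stand",np.round(o["force"][:2]@RS,1),round(o["force"][2],1))
    go([*(OS+RS@[x/1000,y/1000]),z/1000],yaw)
E
python3 -c "
from h import *
st(-28,-50,93)"
```

```text
time_s: 15.15
tool_pos: [0.5963, -0.0393, 0.1911]
tool_rot: [-179.2, 0.1, -84.7]
force: [-0.3, 0.1, -0.3]
grip_width: 0.087
stand mm [   9.9 -113.6] F stand [-0.3  0.1] -0.3
t 15.15 tcp [ 0.5963 -0.0393  0.1911] rot [-1.7925e+02  5.0000e-02 -8.4690e+01] F [-0.3  0.1 -0.3] w 0.087
 shift cm [-6.07  4.34  9.76]
 turn [-0.013  0.    -0.069]
```

```bash
python3 -m creep '[[-2,1.5,0,-0.013,0,-0.069,1],[-2,1.5,0,0,0,0,1],[-2,1.3,0,0,0,0,1],[0,0,2,0,0,0,1],[0,0,0,0,0,0,1]]'
python3 - <<'E'
from h import *
st(-28,-50,93)
from cell import optics
s=optics.read_camera("scene")
cv2.imwrite("pics/c3.png",cv2.resize(s["frame"][170:350,250:490],None,fx=3,fy=3,interpolation=cv2.INTER_CUBIC))
E
```

```text
time_s: 15.65
tool_pos: [0.5444, 0.0138, 0.1731]
tool_rot: [-179.8, -0.1, -79.6]
force: [0.2, -0.8, 0.1]
grip_width: 0.0873
stand mm [-32.8 -52.9] F stand [ 0.  -0.8] 0.1
t 15.65 tcp [0.5444 0.0138 0.1731] rot [-1.7982e+02 -6.0000e-02 -7.9640e+01] F [ 0.2 -0.8  0.1] w 0.0873
 shift cm [-0.28 -0.47  8.02]
 turn [-0.003 -0.001  0.019]
```

View pics/c3.png

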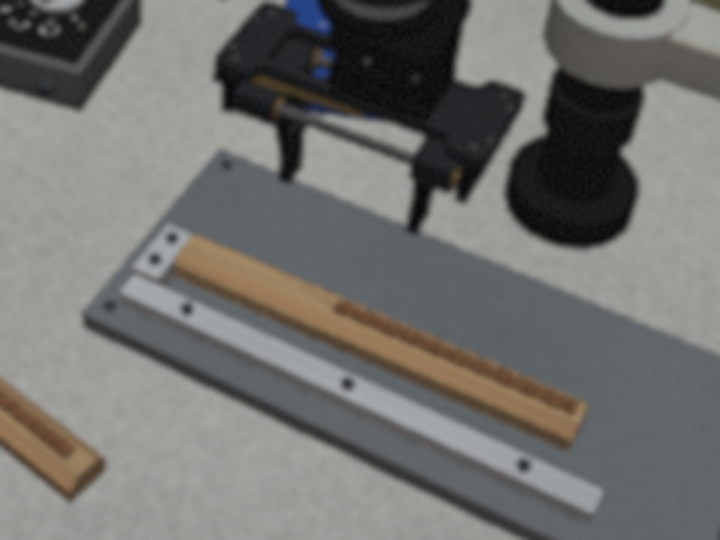

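The mount sits against the stop (crop 180,250), parallel to the fence with a gap; both fingers are on its open side.

```bash
python3 -m creep '[[0,-0.2,2.5,0,0,0.019,1],[0,0,2.5,0,0,0,1],[0,0,2,0,0,0,1],[0,0,0.8,0,0,0,1],[0,0,0,0,0,0,1]]'
python3 -c "
from h import *
st(7,-50,92)"
```

```text
time_s: 16.2
tool_pos: [0.5538, 0.0113, 0.1005]
tool_rot: [-179.1, -0.1, -80.6]
force: [0.1, 0.3, -0.2]
grip_width: 0.087
stand mm [-23.9 -56.8] F stand [0.1 0.3] -0.2
t 16.2 tcp [0.5538 0.0113 0.1005] rot [-1.7912e+02 -1.3000e-01 -8.0550e+01] F [ 0.1  0.3 -0.2] w 0.087
 shift cm [-0.67 -3.08  0.89]
 turn [-0.015 -0.002  0.003]
```

```bash
python3 -m creep '[[-0.5,0,0.7,-0.015,0,0,1],[0,0,0.1,0,0,0,1],[0,-0.4,0,0,0,0,1],[0,-0.4,0,0,0,0,1],[0,-0.4,0,0,0,0,1],[0,-0.4,0,0,0,0,1],[0,-0.4,0,0,0,0,1],[0,-0.4,0,0,0,0,1]]'
python3 -c "
from h import *
st(7,-50,92)"
```

```text
time_s: 17.0
tool_pos: [0.5813, 0.0208, 0.0961]
tool_rot: [-179.7, -0.1, -80.5]
force: [-0.7, -0.2, 0.1]
grip_width: 0.087
stand mm [  4.8 -51.8] F stand [-0.8 -0.1] 0.1
t 17.0 tcp [0.5813 0.0208 0.0961] rot [-1.7973e+02 -1.0000e-01 -8.0470e+01] F [-0.7 -0.2  0.1] w 0.087
 shift cm [-0.18 -0.22  0.41]
 turn [-0.005 -0.002  0.005]
```

```bash
python3 -m creep '[[0,-0.2,0,0,0,0,1],[0,-0.2,0,0,0,0,1],[0,-0.2,0,0,0,0,1],[0,-0.2,0,0,0,0,1]]'
python3 -c "
from h import *
st(7,-50,92)"
```

```text
time_s: 17.4
tool_pos: [0.5834, 0.0206, 0.0941]
tool_rot: [179.3, 0.1, -80.7]
force: [-3.9, -0.2, 2.4]
grip_width: 0.0871
stand mm [  6.8 -52.4] F stand [-3.9  0.4] 2.4
t 17.4 tcp [0.5834 0.0206 0.0941] rot [ 1.793e+02  5.000e-02 -8.069e+01] F [-3.9 -0.2  2.4] w 0.0871
 shift cm [-0.24 -0.02  0.21]
 turn [0.012 0.001 0.001]
```

```bash
python3 -m creep '[[0,1,0,0,0,0,1],[0,1,0,0,0,0,1],[0,0,-2.5,0,0,0,0],[0,0,-2.5,0,0,0,0],[0,0,0,0.012,0,0,0],[0,0,0,0,0,0,0],[0,0,0,0,0,0,0],[0,0,0,0,0,0,0],[0,0,0,0,0,0,0],[0,0,0,0,0,0,0],[0,0,0,0,0,0,0],[0,0,0,0,0,0,0]]' 20
python3 - <<'E'
from h import *
st(10,-70,120)
from cell import optics
s=optics.read_camera("scene");np.savez("pics/s4.npz",**s)
hsv=cv2.cvtColor(s["frame"],cv2.COLOR_BGR2HSV);m=((hsv[...,0]>5)&(hsv[...,0]<22)&(hsv[...,1]>70)).astype(np.uint8);m[:,:300]=0;m[:235]=0;m[345:]=0
k,l,stt,_=cv2.connectedComponentsWithStats(m);i=1+np.argmax(stt[1:,4]);pts=np.argwhere(l==i)[:,::-1]
r=cv2.minAreaRect(((ray(s,pts,.032)[:,:2]-OS)@RS*1000).astype(np.float32));print(stt[i],r)
cv2.imwrite("pics/c4.png",cv2.resize(s["frame"][200:350,250:490],None,fx=3.3,fy=3.3,interpolation=cv2.INTER_CUBIC))
E
```

```text
time_s: 18.6
tool_pos: [0.5588, 0.0165, 0.1419]
tool_rot: [179.8, 0.1, -80.7]
force: [-0.1, -0.1, 0.2]
grip_width: 0.015
stand mm [-18.1 -52.5] F stand [-0.1 -0. ] 0.2
t 18.6 tcp [0.5588 0.0165 0.1419] rot [ 1.7984e+02  7.0000e-02 -8.0720e+01] F [-0.1 -0.1  0.2] w 0.015
 shift cm [ 1.76 -2.82  2.18]
 turn [0.003 0.001 0.   ]
[ 304  255  137   70 1771] ((31.863994598388672, -12.053741455078125), (301.7559814453125, 31.735708236694336), 89.88714599609375)
```

View pics/c4.png

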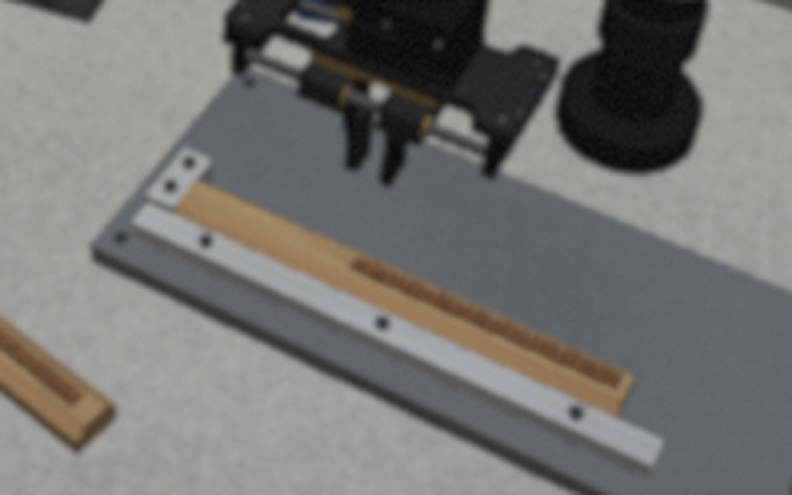

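Mount flush along the fence and against the stop (crop 190,195); core end at (625,390). Measured centre (31.9,-12), angle off by 0.1°, matches home within calibration. Now the diagonal push.

```bash
python3 -m creep '[[1.1,-1.0,0,0,0,0,0],[1.1,-1.0,0.5,0,0,0,0],[0,-0.3,1.0,0,0,0,0],[0,0,0.6,0,0,0,0],[0,0,0,0,0,0,0]]'
python3 -c "
from h import *
st(6,-75,112)"
```

```text
time_s: 19.15
tool_pos: [0.5852, -0.0007, 0.1189]
tool_rot: [179.8, 0.1, -80.6]
force: [-0.1, -0.5, -0.2]
grip_width: 0.0005
stand mm [  5.1 -73.7] F stand [-0.2 -0.4] -0.2
t 19.15 tcp [ 0.5852 -0.0007  0.1189] rot [ 1.7976e+02  1.2000e-01 -8.0650e+01] F [-0.1 -0.5 -0.2] w 0.0005
 shift cm [ 0.13 -0.1   0.68]
 turn [0.004 0.002 0.002]
```

```bash
python3 -m creep '[[0,0,0.6,0,0,0,0],[0,-0.2,0.2,0,0,0,0],[0,-0.2,0.2,0,0,0,0],[0,-0.1,0.1,0,0,0,0],[0,0,0,0,0,0,0]]'
python3 -c "
from h import *
st(10,-75,107)"
```

```text
time_s: 19.65
tool_pos: [0.5894, 0.002, 0.1068]
tool_rot: [179.7, 0.2, -80.5]
force: [-0.3, -0.0, 0.1]
grip_width: 0.0008
stand mm [  9.7 -71.7] F stand [-0.3 -0. ] 0.1
t 19.65 tcp [0.5894 0.002  0.1068] rot [179.71   0.21 -80.54] F [-0.3 -0.   0.1] w 0.0008
 shift cm [ 0.33 -0.03 -0.03]
 turn [0.005 0.004 0.004]
```

```bash
python3 -m creep '[[0,-0.1,0.1,0,0,0,0],[0,-0.2,0.2,0,0,0,0],[0,-0.3,0.3,0,0,0,0]]'
python3 -c "
from h import *
st(10,-75,107)"
```

```text
time_s: 19.95
tool_pos: [0.5922, 0.0019, 0.1045]
tool_rot: [179.1, 0.5, -80.6]
force: [-22.4, -0.1, 42.9]
grip_width: 0.0007
stand mm [ 12.4 -72.2] F stand [-22.1   3.5] 42.9
t 19.95 tcp [0.5922 0.0019 0.1045] rot [179.13   0.5  -80.56] F [-22.4  -0.1  42.9] w 0.0007
 shift cm [ 0.28  0.25 -0.25]
 turn [0.015 0.009 0.003]
```

```bash
python3 -m creep '[[0,-0.15,0.05,0,0,0,0]]'
python3 -c "
from h import *
st(10,-75,107)"
```

```text
time_s: 20.05
tool_pos: [0.592, 0.0018, 0.1055]
tool_rot: [178.9, 0.7, -80.6]
force: [-5.4, -0.4, 3.9]
grip_width: 0.0005
stand mm [ 12.2 -72.3] F stand [-5.4  0.5] 3.9
t 20.05 tcp [0.592  0.0018 0.1055] rot [178.86   0.65 -80.6 ] F [-5.4 -0.4  3.9] w 0.0005
 shift cm [ 0.26  0.23 -0.15]
 turn [0.02  0.011 0.003]
```

```bash
python3 -m creep '[[0,-0.25,0.12,0,0,0,0]]'
python3 -c "
from h import *
st(10,-75,107)"
```

```text
time_s: 20.15
tool_pos: [0.5926, 0.0017, 0.1053]
tool_rot: [178.6, 0.8, -80.6]
force: [-10.7, -1.0, 12.6]
grip_width: 0.0004
stand mm [ 12.8 -72.5] F stand [-10.7   0.8] 12.6
t 20.15 tcp [0.5926 0.0017 0.1053] rot [178.57   0.79 -80.63] F [-10.7  -1.   12.6] w 0.0004
 shift cm [ 0.24  0.28 -0.17]
 turn [0.025 0.014 0.002]
```

```bash
python3 - <<'E'
from h import *
from cell import optics,env
for i in range(8):
    s=optics.read_camera("scene" if i%2 else "top");o=env.get_obs();print(round(o["time_s"],2),np.round(o["force"][:2]@RS,1),round(o["force"][2],1))
    if i==6:t=s
st(10,-75,107)
a=cv2.resize(t["frame"][165:250,360:425],(250,327),interpolation=cv2.INTER_CUBIC)
b=cv2.resize(s["frame"][200:350,250:490],(540,338),interpolation=cv2.INTER_CUBIC)
im=np.zeros((340,800,3),np.uint8);im[:327,:250]=a;im[:338,255:795]=b;cv2.imwrite("pics/c5.png",im)
E
```

```text
20.2 [-9.5  1.9] 13.3
20.25 [-9.1  1.3] 14.3
20.3 [-8.4  1.3] 13.4
20.35 [-9.9  1.6] 13.7
20.4 [-9.9  0.7] 13.4
20.45 [-9.5  1.5] 13.2
20.5 [-9.   1.6] 13.4
20.55 [-10.1   1.4] 12.9
stand mm [ 12.8 -72.5] F stand [-10.1   1.4] 12.9
t 20.55 tcp [0.5926 0.0017 0.1053] rot [178.57   0.78 -80.63] F [-10.2  -0.3  12.9] w 0.0003
 shift cm [ 0.25  0.28 -0.17]
 turn [0.025 0.014 0.002]
```

View pics/c5.png

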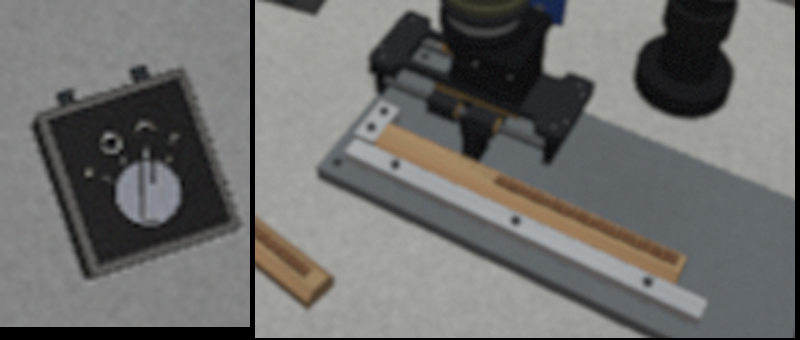

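```bash
python3 -m creep '[[0,-0.29,0.09,0,0,0,0]]'
python3 - <<'E'
from h import *
from cell import optics,env
for i in range(6):
    s=optics.read_camera("scene");o=env.get_obs();print(round(o["time_s"],2),np.round(o["force"][:2]@RS,1),round(o["force"][2],1))
st(10,-75,107)
hsv=cv2.cvtColor(s["frame"],cv2.COLOR_BGR2HSV);m=((hsv[...,0]>5)&(hsv[...,0]<22)&(hsv[...,1]>70)).astype(np.uint8);m[:,:300]=0;m[:235]=0;m[345:]=0
k,l,stt,_=cv2.connectedComponentsWithStats(m);i=1+np.argmax(stt[1:,4])
print(cv2.minAreaRect(((ray(s,np.argwhere(l==i)[:,::-1],.032)[:,:2]-OS)@RS*1000).astype(np.float32)))
E
```

```text
time_s: 20.65
tool_pos: [0.5931, 0.0016, 0.1053]
tool_rot: [178.2, 0.9, -80.7]
force: [-11.7, -0.6, 15.3]
grip_width: 0.0001
20.7 [-10.9   2.1] 14.8
20.75 [-10.4   2.1] 14.6
20.8 [-10.6   1.9] 15.7
20.85 [-10.4   2.2] 14.1
20.9 [-10.3   2. ] 14.6
20.95 [-10.8   2.5] 15.0
stand mm [ 13.3 -72.7] F stand [-10.8   2.5] 15.0
t 20.95 tcp [0.5931 0.0016 0.1053] rot [178.22   0.92 -80.66] F [-11.    0.7  15. ] w 0.0005
 shift cm [ 0.23  0.33 -0.16]
 turn [0.031 0.016 0.002]
((29.88656997680664, -12.049835205078125), (301.7559814453125, 35.6905632019043), 89.88714599609375)
```

```bash
python3 -m creep '[[0,-0.28,0.03,0,0,0,0]]'
python3 - <<'E'
from h import *
from cell import optics,env
for i in range(6):
    s=optics.read_camera("scene");o=env.get_obs();print(round(o["time_s"],2),np.round(o["force"][:2]@RS,1),round(o["force"][2],1))
E
```

```text
time_s: 21.05
tool_pos: [0.5934, 0.0015, 0.1056]
tool_rot: [177.9, 1.0, -80.7]
force: [-7.9, -0.0, 9.3]
grip_width: 0.0004
21.1 [-9.   1.2] 11.0
21.15 [-10.3   1.5] 11.4
21.2 [-9.8  0.9] 10.1
21.25 [-9.4  1.5] 12.1
21.3 [-9.7  0.6] 10.6
21.35 [-9.9  1.7] 10.7
```

```bash
python3 -c "
from cell import order
print(order.sign_off())"
```

```text
the job is handed in; nothing more can be done
None
```

I turned the selector from the full ring to the half-ring mark. Then I slid the mount by its bare wood up to the stop, squared it to the fence with both fingers, and handed in at about 21.4 s while still holding the diagonal push.

**Selector:** after release, the pointer line faces the half-ring mark in the top view. I over-turned it by about 2° before letting go.

**Mount:** before the final push the scene camera put its centre at x 31.9, y -12.1, against home at x 33, y -10, and about 0.1° off parallel. In the last pictures it lies along the fence and against the stop.
- The last colour-mask fit, taken during the push, gave x 29.9. That disagrees by 3 mm. The fitted outline was also 4 mm wider than before, so I put it down to the mask rather than real movement, but I did not re-check it.

**Push:** the fingertips press on the near bevel, about 63 mm along from the core-free half's end-to-core boundary side (mount y about -63), clear of the core. The last readings were steady at about 9.7 N toward the fence, 11 N down and 1 N toward the stop, about 15 N in all.
- The first try at this push briefly reached about 43 N down and 22 N sideways through the fingertips. That is under the 120 N wrist limit, and I eased it off at once.

I saw no contact with the microscope and went near nothing else on the table. I did not re-measure the other objects at the end.

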